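Vent and uncouple the vacuum coupler head

ROBOT

A 6-joint arm with a two-finger parallel gripper is mounted at the origin on a cart in front of the work surface, level with it; the furniture and walls round the work are solid. World frame = base frame: x ahead of the robot, y to its left, z up, the work surface at z = 0. Lengths are in m, angles in rad, forces in N, time in s.
With the tool pointing down it reaches from about 0.375 to 0.975 m from the base axis. Payload 3.8 kg.
Tool frame: the origin (TCP) lies between the finger pads, 19 mm behind the fingertips; this is the grasp point; z points along the fingers, y is the line along which they close (so a half turn about z gives the same grasp; the last joint's range is limited). The gripper opens to 85 mm and grips with 20 to 120 N. Pads are 22 mm wide; open, the fingers measure 114 mm over their backs; the gripper's body (76 mm by 85 mm) begins 54 mm behind the grasp point. The pads swing forward as they close: fully open they stand 13 mm farther back than shut.
Start: joints at [-1.172, 0.264, 1.604, -0, 1.274, -0.037], TCP at [0.285, -0.612, 0.25] pointing down, gripper open.
Joint ranges: [-2.63, 2.63], [-0.94, 2.18], [0.31, 2.57], [-1.31, 4.45], [0, 2.66], [-2.55, 2.55]. Speed limits (rad/s): [2.57, 2.57, 3.14, 3.14, 3.14, 3.14].

INTERFACE

Orientations are given as a 3x3 rotation matrix whose columns are the frame's x, y, z axes.
In Python, from plant import arm, vision, ticket gives the robot as it stands.
- The arm moves only by the tool play_rows, never from a script. Its argument "targets" is text: rows parted by semicolons, each of 7 numbers parted by spaces: the shift along the tool's x, y, z in shares of 0.25 m (1.0 is 0.25 m), then the turn, a rotation vector about the tool's x, y, z in parts of the range, where 1.0 means 2 pi rad, then the finger opening in m, from 0 to 0.0854. A call has 1 to 5 rows; each row is the pose to reach, as a shift and turn from the pose commanded when the call began, along the tool's axes at that moment; what a row does not reach only later rows make up. A row lasts 1/12 s, in which the tool goes at most 41.7 mm and 7.16 degrees, less where a joint would pass 70% of its speed; a pose out of reach is approached as far as the arm can. No shift or turn number may pass 1 either way. A call with a gripper value outside its range is refused whole. The fingers move at their own pace and stop on an object; "grip_force" is the grip in N (left out, the last holds). Time passes only in rows, so rows that repeat a pose let the fingers close. It gives the time, the measured TCP pose, the force, the opening and the grip force at its end, in the units of the state.
- arm.read_state(): the state, without advancing time (a new reading comes with each control period).
- vision.capture(name): name is "scene" or "top" or "wrist"; returns a dict with "frame" (400x640x3 uint8, red, green, blue), "camera_matrix" (3x3 intrinsics, pixels), "D" ([k1, k2, p1, p2, k3] as OpenCV has them; the pictures are not rectified), "rvec" (rotation vector, rad) and "tvec" (3), from world to camera coordinates, as OpenCV has them. Camera axes: x right, y down, z forward; pixel columns grow to the right and rows downward; lengths in m; the calibration is good to about 2 mm. A picture is of the moment at which its call begins. There is no depth.
- ticket.job_done(): hands the job in; it is judged then, once.
The state is a dict: "time_s": time; "joint_positions": joint angles; "joint_vel": joint speeds; "effort": joint torques, N m; "ee_pos": TCP position; "eef_rot": TCP orientation; "ft_force": force on the tool from outside, world axes, zero at the start; "moment": the same for the moment, N m; "opening": opening from 0.0 (shut) to 1.0 (fully open); "grasp_force": force on a finger pad.
Only numpy, scipy, OpenCV 4.12 (cv2) and the standard library are available. Lean on these libraries where they do the work, as an engineer would, in place of code of your own. Each camera call takes 0.05 s, during which the arm holds its last target. There are 200 camera calls.

TASK

Uncouple the vacuum line head from the ball of the bench manifold. First vent it: press the plunger at the near end of the manifold all the way down to its stop. Then, with the coupler head still seated, pull its latch tab sideways against the spring, all the way toward the fixed wing, lift the head straight up off the ball and finish still holding it upright, about 10 cm above its seat; do not disturb the bottle, the dishes or the tape roll.

Things in the scene. Friction and masses are not known exactly. Their poses are not given: they have to be found in the camera images.
- manifold: Fixed dark base plate 183 x 100 x 12 mm (x -128 to +55, y -50 to +50 mm of this frame). Origin on the bench under the ball's vertical axis, z up, +x away from the robot within 0.45 rad. A flange (80 mm across, top 30 mm above the bench) carries a 34 mm ball with flat underside on a 14 mm neck; ball top at 69 mm. The vent boss with the plunger is at x = -72 mm, y = 0.
- plunger_top (a point): Centre of the flat top of the plunger's black mushroom head, 26 mm across; 90 mm above the bench when up; moves with the head.
- vent_plunger (a joint): Plunger travel in m: 0 up, 0.010 fully down at its stop. Spring: 4 N to start, 8 N at the stop; it springs back when let go.
- coupler: Loose coupler head, about 0.4 kg. Origin: centre of its underside, on its socket's axis; starts seated, 30 mm above the bench, axes as the manifold's. Housing 55 (x) x 68 (y) mm, roof with flat latch bar up to z = 47 mm; round tongue stub 29 mm thick out to x = +87 mm, axis at z = 22 mm. It can rock a few degrees on the ball while the latch is pulled.
- wing (a point): Centre of the outer (-y) face of the coupler's fixed grip wing: upright plate, arched at its foot, 30 mm wide in x, 6 mm thick, top 90 mm above the coupler's origin. The face lies at y = -20 mm of the coupler; this point at z = 72 mm.
- tab (a point): Centre of the outer (+y) face of the latch tab: upright plate like the wing, with fine dark horizontal grooves. At y = +34 mm of the coupler when latched, +20 mm when pulled fully; z = 72 mm. Squeezing tab and wing between the fingers pulls the latch and gives the grip for the lift.
- grip_mid (a point): Point on the coupler at x = 0, y = 0, 72 mm above its origin: midway between wing and pulled tab. Fingers closing about this point push the tab first and meet the wing at the end, 40 mm apart; a good TCP place for the grasp.
- latch (a joint): Latch travel in m, along the coupler's -y: 0 latched (keeper blade under the flat of the ball, head cannot be lifted), 0.014 fully pulled; the ball is free from about 0.009. Spring 3 N at the start, 6.5 N at full travel; it springs back when let go.
- bottle: Bystander: reagent bottle with screw cap, 52 mm across, 85 mm high, origin under its centre.
- dishes: Bystander: stack of three small dishes, 62 mm across, 35 mm high, origin under its centre.
- tape: Bystander: roll of labelling tape lying flat, 52 mm across, 19 mm high, origin under its centre.

How it is judged:
On the way, in this order (a step that is already met when the one before it is completed fails the run):
1. plunger pressed down to its stop, head still seated (value of joint vent_plunger above 0.009 m and z of coupler in the frame of manifold below 0.04 m), for 0.1 s.
2. latch pulled fully while the head is still seated (value of joint latch above 0.011 m and z of coupler in the frame of manifold below 0.04 m), for 0.1 s.
3. head lifted clear of the ball (z of coupler in the frame of manifold above 0.08 m), for 0.1 s.
At the end, for the whole second after the job is handed in: The coupler head is held in the fingers, still, upright within 0.25 rad, its underside 65 to 155 mm above the flange it sat on and within 40 mm of the ball's axis, touching nothing of the manifold; bottle, dishes and tape roll are within 30 mm of where they stood (z of coupler in the frame of manifold between 0.095 and 0.185 m and horizontal distance between coupler and manifold below 0.04 m and angle between coupler's own z axis and vertical below 0.25 rad and linear speed of coupler below 0.03 m/s and contact force between the fingers and coupler above 2 N and contact force between coupler and manifold below 0.1 N and distance of each of bottle, dishes, tape from where it was at the start of the episode below 0.03 m); the arm keeps its last pose, push and grip.
It fails at once if a bystander is knocked about (moved more than 30 mm) (distance of any of bottle, dishes, tape from where it was at the start of the episode above 0.03 m).
It also fails if it takes over 38 s, if anything falls off the work surface, if the arm or the gripper's body presses on something with over 40 N, if the wrist force passes 120 N, or if a joint passes its speed limit or range.

## Working session

There is one attempt and no reset: what is moved stays moved. The work goes in short steps, Python scripts to look and compute and a tool call to move; the robot and the scene stay as the last step left them, time stands still between calls to the robot, and variables do not carry over. Pictures are saved under pics/ and viewed, at most 10 in all, crops included, and the job is handed in when it is done.

Besides the shell and the picture viewer there is one more tool, called after "Call:" as name(argument=value, ...) on one line, values as JSON. play_rows: Moves the arm, as the interface text tells. Its arguments: {"type":"object","properties":{"targets":{"type":"string"},"grip_force":{"type":"number"}},"required":["targets"]}

```bash
mkdir -p pics
cat > h.py <<'E'
import numpy as np,cv2
from plant import arm,vision,ticket
def cap(n,f):
    c=vision.capture(n); cv2.imwrite(f,c["frame"][:,:,::-1])
    np.savez(f[:-4],K=c["camera_matrix"],D=c["D"],r=c["rvec"],t=c["tvec"]); return c
def ray(f,px):
    d=np.load(f); u=cv2.undistortPoints(np.array([[px]],float),d["K"],d["D"])[0,0]
    R=cv2.Rodrigues(d["r"])[0]; return -R.T@d["t"].ravel(), R.T@np.array([u[0],u[1],1])
def atz(f,px,z):
    o,v=ray(f,px); return o+v*(z-o[2])/v[2]
def proj(f,P):
    d=np.load(f); return cv2.projectPoints(np.array(P,float).reshape(-1,3),d["r"],d["t"],d["K"],d["D"])[0][:,0]
E
python3 -c "
from h import *
for n in('scene','top'): cap(n,f'pics/{n}0.png')
s=arm.read_state();print(s['ee_pos'],s['eef_rot'],s['time_s'],s['opening'])"
```

```text
[ 0.28469167 -0.61130986  0.24875494] [[ 9.06530487e-01  4.22139557e-01 -8.19041460e-04]
 [ 4.22140344e-01 -9.06528393e-01  1.95018457e-03]
 [ 8.07657117e-05 -2.11365221e-03 -9.99997763e-01]] 0.1 0.9987139212412555
```

View pics/top0.png

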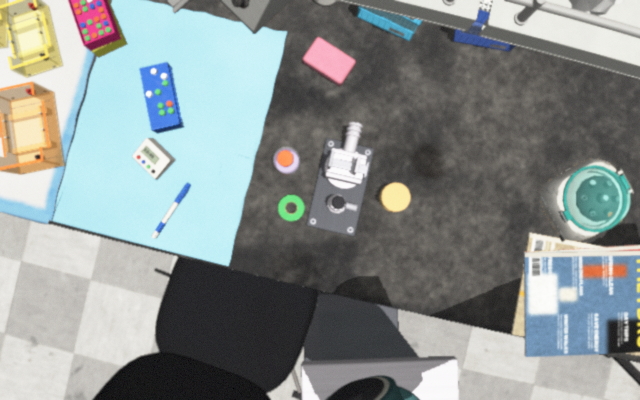

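View pics/scene0.png

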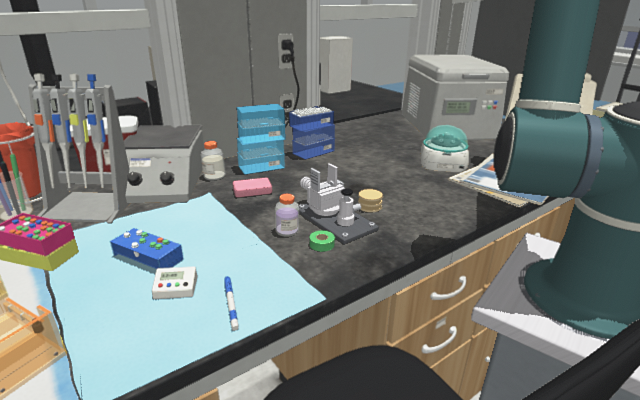

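The top view shows the manifold at about (343,185) with the bottle (287,160), tape (291,208) and dishes (396,197) around it. I'll enlarge both views.

```bash
python3 -c "
from h import *
a=cv2.imread('pics/top0.png')[110:250,260:420];b=cv2.imread('pics/scene0.png')[150:255,260:400]
cv2.imwrite('pics/c1.png',cv2.resize(a,None,fx=4.25,fy=4.25,interpolation=2))
cv2.imwrite('pics/c2.png',cv2.resize(b,None,fx=5.5,fy=5.5,interpolation=2))"
```

```text
(no output)
```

View pics/c1.png

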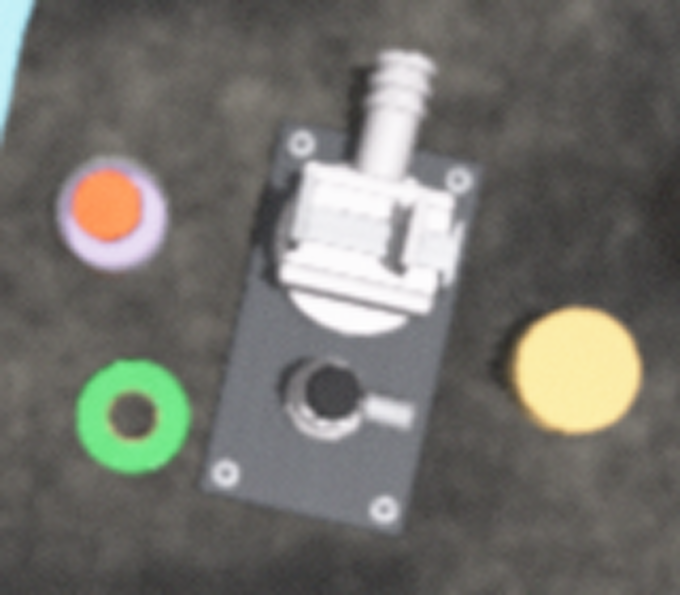

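View pics/c2.png

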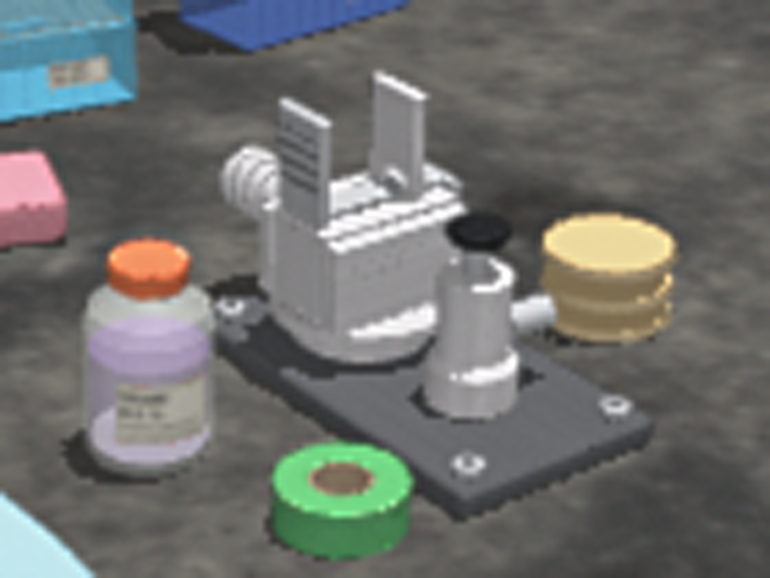

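The crops clearly show the plate corners, the black plunger head (crop 333,392) and the tab and wing tops (scene crop 282-330,98-127 and 377-426,72-97). Next I fit the pose from all of them.

```bash
cat > fit.py <<'E'
from h import *
from scipy.optimize import least_squares
up=lambda p,o,f:(np.array(p)+.5)/f-.5+o
T=[((55,50,12),(283,122)),((55,-50,12),(482,165)),((-128,-50,12),(403,532)),((-128,50,12),(205,485)),((-72,0,90),(333,392))]
S=[((15,34,120),(282,98)),((-15,34,120),(330,127)),((15,-14,120),(377,73)),((-15,-14,120),(426,99)),((-72,0,90),(480,231)),((-128,-50,12),(653,422)),((-128,50,12),(460,508))]
tp=up([b for a,b in T],(260,110),4.25); sp=up([b for a,b in S],(260,150),5.5)
w=lambda q,P:np.c_[np.array(P)[:,:2]/1e3@np.array([[np.cos(q[2]),np.sin(q[2])],[-np.sin(q[2]),np.cos(q[2])]])+q[:2],np.array(P)[:,2]/1e3]
rt=lambda q:(proj('pics/top0.npz',w(q,[a for a,b in T]))-tp).ravel()
rs=lambda q:(proj('pics/scene0.npz',w(q,[a for a,b in S]))-sp).ravel()
q0=[*atz('pics/top0.npz',(345,172),.03)[:2],0]
for f in(rt,rs,lambda q:np.r_[rt(q),rs(q)]):
    r=least_squares(f,q0); print(r.x.round(4),r.fun.round(1))
q=r.x; print('plunger',w(q,[(-72,0,90)]),'grip',w(q,[(0,0,102)]))
for n,p,z in(('bottle',(107,205),.085),('tape',(133,416),.019),('dishes',(577,370),.035)):
    print(n,atz('pics/top0.npz',up(p,(260,110),4.25),z).round(3))
E
python3 fit.py
```

```text
[ 0.5409  0.0609 -0.2457] [-0.5 -1.7  1.1 -1.2  0.5  1.3 -1.7  1.6  0.6 -0. ]
[ 0.5381  0.0608 -0.2884] [ 0.1  0.6 -0.9 -0.2  0.4  0.7 -0.5  0.2  0.1 -0.7  1.1  0.7 -0.2 -1.2]
[ 0.5402  0.0606 -0.2572] [ 0.  -1.6  1.5 -0.5 -0.1  1.8 -2.2  1.5  0.3  0.2 -0.5  0.6 -1.1 -0.3
 -0.5  0.4 -1.2 -0.1  0.1 -1.3  1.2 -0.4  1.  -1.9]
plunger [[0.47056594 0.07889684 0.09      ]] grip [[0.54019677 0.06057887 0.102     ]]
bottle [0.556 0.175 0.085]
tape [0.465 0.17  0.019]
dishes [ 0.48  -0.036  0.035]
```

```bash
cat > mv.py <<'E'
import sys
from h import *
from scipy.spatial.transform import Rotation as Ro
# usage: x y z yaw(tool x heading, rad; tool x = manifold x)
x,y,z,a=map(float,sys.argv[1:5])
s=arm.read_state(); R=np.array(s['eef_rot']); c,n=np.cos(a),np.sin(a)
G=np.array([[c,n,0],[n,-c,0],[0,0,-1.]])
print('t',s['time_s'],'shift',(R.T@(np.array([x,y,z])-s['ee_pos'])).round(4),'turn',Ro.from_matrix(R.T@G).as_rotvec().round(4),'F',np.round(s['ft_force'],1),'open',round(s['opening'],3),'q',np.round(s['joint_positions'],2))
E
python3 mv.py .4705 .0785 .2 -.257
```

```text
t 0.1 shift [ 0.4596 -0.5468  0.0499] turn [-0.0021  0.0007  0.6928] F [ 0.6 -0.2  0.8] open 0.999 q [-1.17  0.26  1.61  0.    1.27 -0.04]
```

Careful with the scale: shifts go in shares of 0.25 m and turns go in shares of 2 pi rad. That gives: -0.16 m / 0.25 = -0.64, 0.135 m / 0.25 = 0.54, 0.6 rad / 6.2832 = 0.0955.

Call:
play_rows(targets="0.108 -0.128 0 0 0 0.0191 0;0.216 -0.256 0 0 0 0.0382 0;0.324 -0.384 0 0 0 0.0573 0;0.432 -0.512 0 0 0 0.0764 0;0.54 -0.64 0 0 0 0.0955 0")

```text
time_s: 0.52
ee_pos: [0.3393, -0.4088, 0.2492]
eef_rot: [[0.985, -0.17, -0.001], [-0.17, -0.985, 0.001], [-0.001, -0.001, -1.0]]
ft_force: [0.6, 0.7, -0.1]
opening: 0.298
grasp_force: 0.0
```

```bash
python3 mv.py .4705 .0785 .25 -.257
```

```text
t 0.5167 shift [ 4.640e-02 -5.025e-01 -4.000e-04] turn [-0.0009  0.0008  0.086 ] F [ 0.6  0.7 -0.1] open 0.298 q [-0.92 -0.01  1.91  0.    1.24  0.82]
```

To row units: -0.2 m / 0.25 = -0.8, 0.01 m / 0.25 = 0.04, 0.086 rad / 6.2832 = 0.0137.

Call:
play_rows(targets="0.032 -0.164 0 0 0 0.0064 0;0.04 -0.324 0 0 0 0.0137 0;0.048 -0.484 0 0 0 0.0137 0;0.064 -0.644 0 0 0 0.0137 0;0.08 -0.8 0 0 0 0.0137 0")

```text
time_s: 0.93
ee_pos: [0.3916, -0.2147, 0.2496]
eef_rot: [[0.969, -0.248, -0.0], [-0.248, -0.969, 0.0], [-0.0, -0.0, -1.0]]
ft_force: [0.6, -0.1, -0.3]
opening: -0.003
grasp_force: 0.0
```

```bash
python3 mv.py .4705 .0785 .25 -.257
```

```text
t 0.9333 shift [ 3.700e-03 -3.036e-01 -3.000e-04] turn [-0.0003  0.0003  0.0063] F [ 0.6 -0.1 -0.3] open -0.003 q [-0.56 -0.18  2.07  0.    1.26  1.26]
```

To row units: -0.2 m / 0.25 = -0.8, -0.16 m / 0.25 = -0.64, 0.006 rad / 6.2832 = 0.001.

Call:
play_rows(targets="0 -0.16 0 0 0 0.001 0;0 -0.32 0 0 0 0.001 0;0 -0.48 0 0 0 0.001 0;0 -0.64 0 0 0 0.001 0;0 -0.8 0 0 0 0.001 0")

```text
time_s: 1.35
ee_pos: [0.4411, -0.021, 0.2498]
eef_rot: [[0.967, -0.253, 0.0], [-0.253, -0.967, -0.0], [0.0, 0.0, -1.0]]
ft_force: [0.7, -0.8, 0.1]
opening: 0.002
grasp_force: 0.0
```

To row units: -0.1 m / 0.25 = -0.4, -0.08 m / 0.25 = -0.32.

Call:
play_rows(targets="0 -0.16 0 0 0 0 0;0 -0.32 0 0 0 0 0;0 -0.4 0 0 0 0 0;0 -0.4 0 0 0 0 0;0 -0.4 0 0 0 0 0")

```text
time_s: 1.77
ee_pos: [0.4664, 0.0746, 0.2494]
eef_rot: [[0.968, -0.25, -0.001], [-0.25, -0.968, -0.001], [-0.001, 0.001, -1.0]]
ft_force: [-0.6, -0.1, -0.1]
opening: -0.001
grasp_force: 0.0
```

```bash
python3 mv.py .4705 .0785 .2 -.257; python3 -c "
from h import *
cap('wrist','pics/w1.png')
print(proj('pics/w1.npz',[(.4705,.0785,.09),(.54,.0606,.102)]))"
```

```text
t 1.7667 shift [ 0.003  -0.0049  0.0494] turn [0.0009 0.0011 0.0039] F [-0.6 -0.1 -0.1] open -0.001 q [ 0.11 -0.13  2.02 -0.    1.25  1.93]
[[314.10272058 189.39052153]
 [313.45759457 117.46977062]]
```

View pics/w1.png

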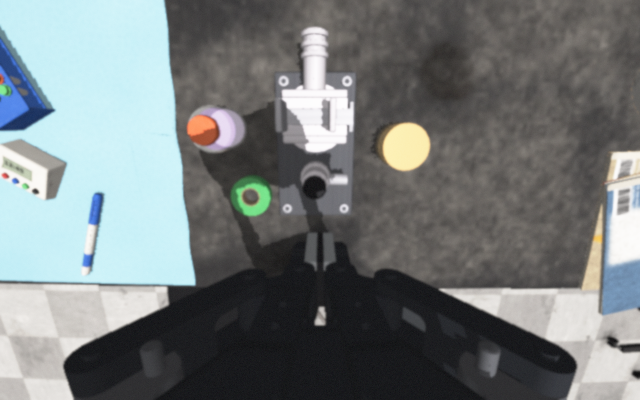

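The wrist view shows the plunger head at (315,187), against a predicted (314,189), and the plate is nearly parallel to the image axes. I'll use one enlarged crop to refine.

```bash
python3 -c "
from h import *
a=cv2.imread('pics/w1.png')[60:225,255:375]
cv2.imwrite('pics/c3.png',cv2.resize(a,None,fx=3.6,fy=3.6,interpolation=2))
u=proj('pics/w1.npz',[(.4705,.0785,.09),(.4705+.01,.0785,.09)]);print(u)"
```

```text
[[314.10272058 189.39052153]
 [311.64371021 180.26305175]]
```

View pics/c3.png

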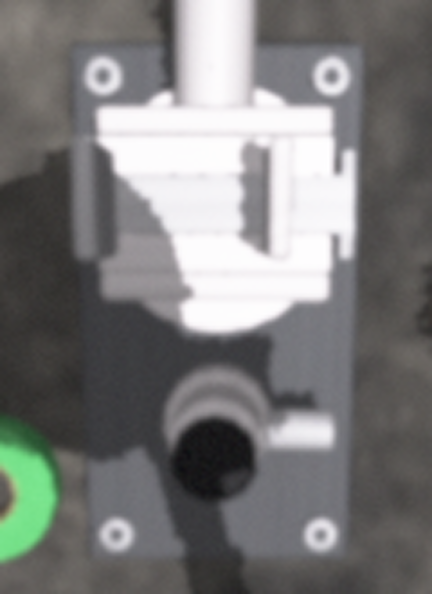

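```bash
cat >> fit.py <<'E'
W=[((55,50,12),(72,45)),((55,-50,12),(362,45)),((-128,-50,12),(347,556)),((-128,50,12),(90,556)),((-72,0,90),(214,457)),((15,34,120),(73,135)),((-15,34,120),(73,258)),((15,-20,120),(292,138)),((-15,-20,120),(292,258))]
wp=up([b for a,b in W],(255,60),3.6)
rw=lambda q:(proj('pics/w1.npz',w(q,[a for a,b in W]))-wp).ravel()
print('---')
for f in(rw,lambda q:np.r_[rt(q),rs(q),rw(q)]):
    r=least_squares(f,q0); print(r.x.round(4),r.fun[:18].round(1),'plunger',w(r.x,[(-72,0,90)]),'grip',w(r.x,[(0,0,102)]))
E
python3 fit.py|sed 1,/---/d; python3 mv.py .4705 .0785 .2 -.257
```

```text
[ 0.5418  0.0599 -0.2547] [-1.2 -1.5  1.4 -1.3  0.8  1.7 -0.9  1.5  0.1  1.2 -1.2 -0.8  0.1  0.8
  0.7 -1.5  0.2  0.9] plunger [[0.47209716 0.07802849 0.09      ]] grip [[0.54177493 0.05988987 0.102     ]]
[ 0.5415  0.06   -0.2555] [ 0.3 -2.2  1.7 -1.2  0.3  1.1 -1.8  0.9  0.7 -0.5 -0.8  0.3 -1.4 -0.6
 -0.8  0.2 -1.5 -0.4] plunger [[0.47182473 0.07815244 0.09      ]] grip [[0.54148651 0.05995253 0.102     ]]
t 1.8167 shift [ 0.0029 -0.0058  0.0495] turn [0.001  0.001  0.0022] F [-0.  -0.2 -0.2] open 0.001 q [ 0.1  -0.13  2.02 -0.    1.25  1.93]
```

To row units: 0.125 m / 0.25 = 0.5, -0.0057 m / 0.25 = -0.0228.

Call:
play_rows(targets="0.018 -0.0228 0.16 0 0 0 0;0.018 -0.0228 0.32 0 0 0 0;0.018 -0.0228 0.46 0 0 0 0;0.018 -0.0228 0.5 0 0 0 0;0.018 -0.0228 0.5 0 0 0 0")

```text
time_s: 2.23
ee_pos: [0.4691, 0.0764, 0.1215]
eef_rot: [[0.967, -0.255, -0.008], [-0.255, -0.967, -0.001], [-0.008, 0.003, -1.0]]
ft_force: [0.7, 0.4, -0.7]
opening: -0.001
grasp_force: 0.0
```

```bash
python3 mv.py .472 .078 .099 -.255
```

```text
t 2.2333 shift [ 0.0025 -0.0023  0.0225] turn [ 0.0032  0.0077 -0.0031] F [ 0.7  0.4 -0.7] open -0.001 q [ 0.11  0.01  2.14 -0.    1.    1.94]
```

To row units: 0.012 m / 0.25 = 0.048, 0.008 m / 0.25 = 0.032.

Call:
play_rows(targets="0 0 0 0 0 0 0;0 0 0.016 0 0 0 0;0 0 0.032 0 0 0 0;0 0 0.048 0 0 0 0;0 0 0.048 0 0 0 0")

```text
time_s: 2.65
ee_pos: [0.4729, 0.0781, 0.1133]
eef_rot: [[0.967, -0.253, 0.001], [-0.253, -0.967, 0.0], [0.001, -0.0, -1.0]]
ft_force: [0.6, 0.5, -0.0]
opening: 0.003
grasp_force: 0.0
```

```bash
python3 mv.py .472 .078 .099 -.255
```

```text
t 2.65 shift [-0.0008  0.0003  0.0143] turn [-0.0003 -0.0008 -0.0012] F [ 0.6  0.5 -0. ] open 0.003 q [ 0.11  0.02  2.15 -0.    0.97  1.94]
```

To row units: 0.013 m / 0.25 = 0.052, 0.011 m / 0.25 = 0.044.

Call:
play_rows(targets="0 0 0.016 0 0 0 0;0 0 0.032 0 0 0 0;0 0 0.044 0 0 0 0;0 0 0.052 0 0 0 0;0 0 0.052 0 0 0 0")

```text
time_s: 3.07
ee_pos: [0.4735, 0.0782, 0.1006]
eef_rot: [[0.967, -0.253, 0.002], [-0.253, -0.967, 0.0], [0.002, -0.001, -1.0]]
ft_force: [-0.9, -0.2, 7.2]
opening: 0.0
grasp_force: 3.5
```

To row units: 0.002 m / 0.25 = 0.008, 0.001 m / 0.25 = 0.004.

Call:
play_rows(targets="0 0 0.004 0 0 0 0;0 0 0.008 0 0 0 0;0 0 0.008 0 0 0 0;0 0 0.008 0 0 0 0")

```text
time_s: 3.4
ee_pos: [0.4735, 0.0782, 0.099]
eef_rot: [[0.967, -0.253, 0.002], [-0.253, -0.967, 0.0], [0.002, -0.001, -1.0]]
ft_force: [-1.1, -0.7, 7.6]
opening: -0.003
grasp_force: 3.8
```

To row units: 0.002 m / 0.25 = 0.008, 0.001 m / 0.25 = 0.004.

Call:
play_rows(targets="0 0 0.004 0 0 0 0;0 0 0.008 0 0 0 0;0 0 0.008 0 0 0 0;0 0 0.008 0 0 0 0")

```text
time_s: 3.73
ee_pos: [0.4736, 0.0782, 0.0986]
eef_rot: [[0.967, -0.253, 0.001], [-0.253, -0.967, 0.0], [0.001, -0.0, -1.0]]
ft_force: [-6.0, -1.4, 18.5]
opening: 0.004
grasp_force: 9.6
```

The force jumped to 18 N at the expected stop height, so the plunger is fully pressed. Next I retract and go to the grasp.

To row units: -0.085 m / 0.25 = -0.34, -0.07 m / 0.25 = -0.28.

Call:
play_rows(targets="0 0 -0.12 0 0 0 0;0 0 -0.28 0 0 0 0;0 0 -0.34 0 0 0 0.0854;0.08 0 -0.34 0 0 0 0.0854;0.08 0 -0.34 0 0 0 0.0854")

```text
time_s: 4.15
ee_pos: [0.4954, 0.0728, 0.1832]
eef_rot: [[0.967, -0.253, 0.006], [-0.253, -0.967, 0.0], [0.006, -0.002, -1.0]]
ft_force: [0.3, -0.1, 0.6]
opening: 0.418
grasp_force: 0.0
```

To row units: 0.05 m / 0.25 = 0.2, 0.03 m / 0.25 = 0.12.

Call:
play_rows(targets="0.12 0 0 0 0 0 0.0854;0.2 0 0 0 0 0 0.0854;0.2 0 0 0 0 0 0.0854;0.2 0 0 0 0 0 0.0854;0.2 0 0 0 0 0 0.0854")

```text
time_s: 4.57
ee_pos: [0.5388, 0.0604, 0.1796]
eef_rot: [[0.967, -0.254, -0.003], [-0.254, -0.967, 0.0], [-0.003, 0.001, -1.0]]
ft_force: [0.2, 0.8, 0.0]
opening: 1.003
grasp_force: 0.0
```

```bash
python3 mv.py .5417 .060 .102 -.255; python3 -c "
from h import *
cap('wrist','pics/w2.png')
cv2.imwrite('pics/w2s.png',cv2.resize(cv2.imread('pics/w2.png')[60:360,120:520],None,fx=2,fy=2,interpolation=2))"
```

```text
t 4.5667 shift [ 0.0032 -0.0004  0.0776] turn [ 0.0008  0.0032 -0.0014] F [0.2 0.8 0. ] open 1.003 q [0.07 0.07 1.96 0.   1.11 1.89]
```

View pics/w2s.png

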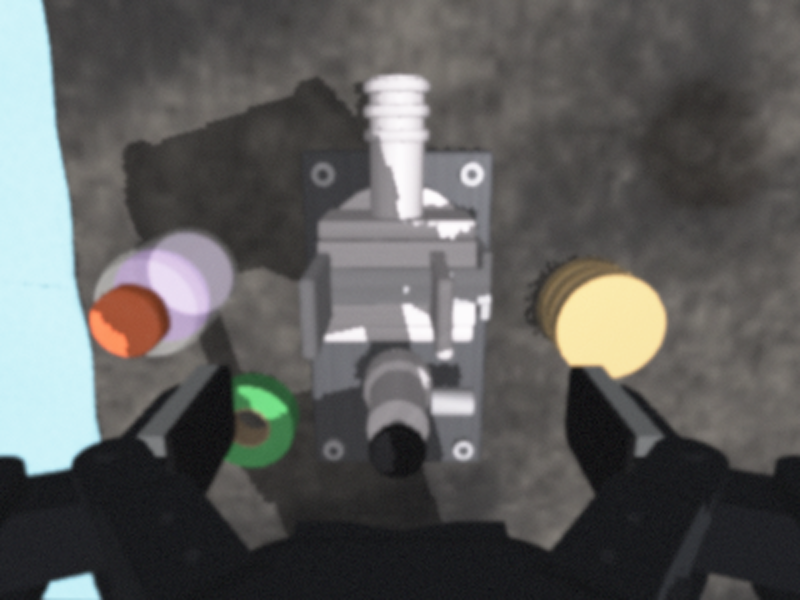

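The open fingers straddle the tab (crop x≈308) and wing (≈445), and nothing lies beneath the fingers' path. I descend.

Call:
play_rows(targets="0.004 0 0.08 0 0 0 0.0854;0.004 0 0.18 0 0 0 0.0854;0.004 0 0.26 0 0 0 0.0854;0.004 0 0.28 0 0 0 0.0854;0.004 0 0.28 0 0 0 0.0854")

```text
time_s: 5.03
ee_pos: [0.5385, 0.0602, 0.1088]
eef_rot: [[0.967, -0.253, -0.005], [-0.253, -0.967, -0.0], [-0.005, 0.002, -1.0]]
ft_force: [-0.1, 0.1, -0.9]
opening: 0.999
grasp_force: 0.0
```

```bash
python3 mv.py .5417 .060 .102 -.255
```

```text
t 5.0333 shift [ 0.0032 -0.0006  0.0067] turn [ 0.0016  0.0051 -0.0009] F [-0.1  0.1 -0.9] open 0.999 q [0.07 0.15 2.02 0.   0.98 1.89]
```

To row units: 0.007 m / 0.25 = 0.028, 0.001 m / 0.25 = 0.004.

Call:
play_rows(targets="0.004 -0.002 0.028 0 0 0 0.0854;0.004 -0.002 0.028 0 0 0 0.0854;0.004 -0.002 0.028 0 0 0 0.0854", grip_force=40)

```text
time_s: 5.28
ee_pos: [0.543, 0.0604, 0.1049]
eef_rot: [[0.967, -0.253, 0.002], [-0.253, -0.967, 0.0], [0.001, -0.001, -1.0]]
ft_force: [-0.1, -0.6, -0.1]
opening: 1.003
grasp_force: 0.0
```

```bash
python3 mv.py .5417 .060 .102 -.255
```

```text
t 5.2833 shift [-0.0012  0.0008  0.0029] turn [-0.0005 -0.0014 -0.0011] F [-0.1 -0.6 -0.1] open 1.003 q [0.07 0.16 2.02 0.   0.96 1.89]
```

Well placed. Closing.

To row units: 0.002 m / 0.25 = 0.008.

Call:
play_rows(targets="0 0 0.008 0 0 0 0.06;0 0 0.008 0 0 0 0.05;0 0 0.008 0 0 0 0.035;0 0 0.008 0 0 0 0.03;0 0 0.008 0 0 0 0.03", grip_force=40)

```text
time_s: 5.7
ee_pos: [0.5436, 0.0595, 0.1042]
eef_rot: [[0.968, -0.253, 0.002], [-0.253, -0.968, -0.002], [0.003, 0.001, -1.0]]
ft_force: [-2.0, -2.8, 8.5]
opening: 0.453
grasp_force: 41.2
```

Call:
play_rows(targets="0 0 0 0 0 0 0.03;0 0 0 0 0 0 0.03;0 0 0 0 0 0 0.03;0 0 0 0 0 0 0.03")

```text
time_s: 6.03
ee_pos: [0.5436, 0.0594, 0.1041]
eef_rot: [[0.968, -0.253, 0.002], [-0.253, -0.968, -0.001], [0.003, 0.001, -1.0]]
ft_force: [-1.5, -2.8, 10.5]
opening: 0.449
grasp_force: 41.1
```

Opening is about 38–39 mm with 41 N on the pads, so the latch is fully pulled and the wing gripped. Lifting straight up.

To row units: -0.02 m / 0.25 = -0.08, -0.003 m / 0.25 = -0.012.

Call:
play_rows(targets="0 0 -0.012 0 0 0 0.03;0 0 -0.032 0 0 0 0.03;0 0 -0.056 0 0 0 0.03;0 0 -0.08 0 0 0 0.03;0 0 -0.08 0 0 0 0.03")

```text
time_s: 6.45
ee_pos: [0.5431, 0.0604, 0.1232]
eef_rot: [[0.967, -0.253, 0.002], [-0.253, -0.967, 0.0], [0.002, -0.001, -1.0]]
ft_force: [0.3, 0.1, -4.1]
opening: 0.449
grasp_force: 40.9
```

Force is -4 N, which is the head's weight, so it is coming off freely.

To row units: -0.07 m / 0.25 = -0.28, -0.06 m / 0.25 = -0.24.

Call:
play_rows(targets="0 0 -0.06 0 0 0 0.03;0 0 -0.12 0 0 0 0.03;0 0 -0.18 0 0 0 0.03;0 0 -0.24 0 0 0 0.03;0 0 -0.28 0 0 0 0.03")

```text
time_s: 6.87
ee_pos: [0.5428, 0.0604, 0.1934]
eef_rot: [[0.967, -0.253, 0.001], [-0.253, -0.967, 0.0], [0.001, -0.0, -1.0]]
ft_force: [0.0, 1.3, -3.4]
opening: 0.451
grasp_force: 41.6
```

To row units: -0.012 m / 0.25 = -0.048, -0.008 m / 0.25 = -0.032.

Call:
play_rows(targets="0 0 -0.032 0 0 0 0.03;0 0 -0.048 0 0 0 0.03;0 0 -0.048 0 0 0 0.03;0 0 -0.048 0 0 0 0.03;0 0 -0.048 0 0 0 0.03")

```text
time_s: 7.28
ee_pos: [0.5416, 0.0603, 0.2029]
eef_rot: [[0.967, -0.253, -0.002], [-0.253, -0.967, -0.0], [-0.002, 0.001, -1.0]]
ft_force: [-0.5, 0.4, -3.9]
opening: 0.449
grasp_force: 41.6
```

```bash
python3 -c "
from h import *
cap('scene','pics/s2.png')
cv2.imwrite('pics/s2c.png',cv2.resize(cv2.imread('pics/s2.png')[80:260,240:440],None,fx=3,fy=3,interpolation=2))"
```

```text
(no output)
```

View pics/s2c.png

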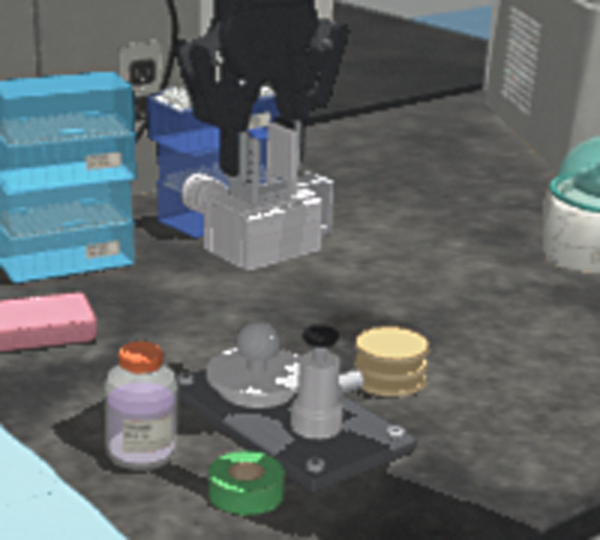

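The head (crop 265,225) hangs upright in the fingers, about 10 cm above the bare ball (258,342). Bottle, tape and dishes are undisturbed.

```bash
python3 -c "
from plant import ticket
print(ticket.job_done())"
```

```text
the job is handed in; nothing more can be done
None
```

I vented the manifold, pulled the latch and lifted the head off the ball. It is held upright about 10 cm above its seat, the bystanders look undisturbed, and the job is handed in; no verdict came back.

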